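Seat the disc cutter's guide plate on its pins

TASK

The loose steel plate of the disc cutter is lying crooked on top of its two guide pins. Nudge it gently sideways with your fingertips until both holes drop over the pins and it sits flat and flush on the die; do not grip or lift it, leave the punches and everything else on the bench where they are, and take your hand away.

Things in the scene. Friction and masses are not known exactly. Their poses are not given: they have to be found in the camera images.
- disc_cutter: dark steel die block, 90 mm along x, 120 along y, 22 tall, on a brown wooden board 18 mm thick screwed to the bench; fixed. Origin on the bench under the die's centre; x roughly away from the robot, y to its left. Die's flat top 40 mm above the bench. Board: 200 mm along x, from y = -175 to +105 mm; free around the die for 50 mm or more (two punches stand beyond that on the right)
- pin_left (a point): tip of the left guide pin: steel, 8 mm in diameter, standing 8 mm out of the die's top, its upper 4 mm tapering to a blunt 3 mm nose; at x = +22, y = +36 mm from the die's centre, tip 48 mm above the bench. A hole that comes within about 3 mm of the pin sinks over the nose and centres itself
- pin_right (a point): tip of the right guide pin, the same, at x = +22, y = -36 mm from the die's centre
- guide_plate: loose bright steel plate, same outline as the die, 10 mm thick, 0.55 to 0.9 kg, two 10 mm pin holes and a row of five punch holes. Origin: centre of its underside, axes as the die's. At first it leans on the two pin noses, robot-side edge sunk on the die (about 7 degrees), 10 to 18 mm too far left (+y), up to 12 mm too near or far, turned up to 4 degrees. Slides when pushed with 2 to 10 N
- hole_left (a point): centre of the left pin hole (10 mm) at the plate's underside, x = +22, y = +36 mm from the plate's centre. When seated the plate's edges are flush with the die's all round, its underside lies at 40 mm and its top at 50 mm above the bench, with the pin tips showing 2 mm down in the holes
- hole_right (a point): centre of the right pin hole, x = +22, y = -36 mm from the plate's centre
- punch_large: large punch: plain steel rod 20 mm in diameter, 55 mm tall, standing upright on the wooden board about 135 mm to the right (-y) of the die's centre; origin under its foot. Leave it alone.
- punch_medium: medium punch: plain steel rod 16 mm in diameter, 55 mm tall, standing upright on the board, nearer the robot than the large one; origin under its foot. Leave it alone.
- mallet: mallet with blue head (36 mm across, 86 mm long with its red faces) and a wooden handle 250 mm long, lying on the bench; origin under the head. Leave it alone.
- caliper: steel vernier caliper 235 mm long lying flat on the bench; origin under the middle of the beam. Leave it alone.
- doming_block: steel doming block, a 56 mm cube with round hollows; origin under its centre. Leave it alone.
- oil_bottle: white plastic bottle 44 mm across, 110 mm tall, red cap; origin under its centre. Leave it alone.
- blank_tin: round open tin 72 mm across, 22 mm tall, with brass and copper discs in it; origin under its centre. Leave it alone.
- bangle: brass bangle blank, a ring 68 mm across, 12 mm tall, lying flat on the bench; origin at its centre on the bench. Leave it alone.

How it is judged:
By the outcome, as a careful person would: the job done as asked, in the order asked, and still so for the second after the job is handed in, with the robot touching nothing.
It also fails if it takes over 51 s, if anything falls off the work surface, if the arm or the gripper's body presses on something with over 40 N, if the wrist force passes 120 N, or if a joint passes its speed limit or range.

ROBOT

A 7-joint arm with a two-finger parallel gripper is mounted at the origin on the work surface. World frame = base frame: x ahead of the robot, y to its left, z up, the work surface at z = 0. Lengths are in m, angles in rad, forces in N, time in s.
With the tool pointing down it reaches from about 0.425 to 0.925 m from the base axis. Payload 6.8 kg.
Tool frame: the origin (TCP) lies midway between the tips of the shut fingers; the grasp point (between the pads) lies arm.hold_point_z behind it (arm.hold_point_z is the distance from the TCP to the grasp point, in m); z points along the fingers, y is the direction in which the jaws open and shut (so a half turn about z gives the same grasp; the last joint's range is limited). The gripper opens to 85 mm and grips with 20 to 120 N. Pads are 22 mm wide; open, the fingers measure 114 mm over their backs; the gripper's body (76 mm by 85 mm) begins 54 mm behind the grasp point. The pads swing forward as they close: fully open they stand 13 mm farther back than shut.
Start: joints at [-1.366, 0.477, 0.022, 1.555, -0.011, 1.109, -0.083], TCP at [0.208, 0.642, 0.231] pointing down, gripper open.
Joint ranges: [-2.96, 2.96], [-0.34, 2.1], [-1.41, 1.46], [0.24, 2.44], [-1.37, 4.51], [0.17, 1.92], [-2.96, 2.96]. Speed limits (rad/s): [2.39, 2.39, 3.14, 3.14, 3.14, 3.14, 3.14].

INTERFACE

Orientations are given as a rotation vector (axis times angle).
In Python, from workcell import arm gives the robot as it stands.
- The arm moves only by the tool move_arm, never from a script. Its argument "targets" is a list of rows, each a list of 7 numbers: the shift along the tool's x, y, z in cm, then the turn, a rotation vector about the tool's x, y, z in rad, then the opening, from 0 (shut) to 1 (fully open). A call has 1 to 12 rows; each row shifts and turns the pose as measured when the row begins, along the tool's axes as they then stand; what a row does not reach is not made up. A row lasts 1/8 s, in which the tool goes at most 62.5 mm and 10.7 degrees, less where a joint would pass 70% of its speed; a pose out of reach is approached as far as the arm can. A call is refused whole if a number of a shift passes 6.25 or a number of a turn 0.188, either way. A call with a gripper value outside its range is refused whole. The fingers move at their own pace and stop on an object; "force" is the grip in N (left out, the last holds). Time passes only in rows, so rows that do not move let the fingers close. It gives the time, the measured TCP pose, the force and the opening at its end, in the units of the state.
- arm.read_state(): the state, without advancing time (a new reading comes with each control period).
- arm.read_camera(name): name is "side" or "top" or "wrist"; returns (picture, depth): 420x560x3 uint8, red, green, blue; 420x560 float32, m along the optical axis (not along the pixel's ray), 0 where there is no reading.
- arm.calibration(name): a dict with "vfov" (degrees; the focal length in pixels is half the picture's height over the tangent of half this angle, whatever the lens; pixels are square), "cx", "cy" (the principal point, pixels), "cam_to_world" (4x4, takes a point from camera to world coordinates). Camera axes: x right, y down, z forward; pixel columns grow to the right and rows downward; lengths in m; the calibration is good to about 2 mm. The wrist camera is an equidistant fisheye: a pixel r from the principal point sees the ray r / f radians off the axis. A picture is of the moment at which its call begins: read the wrist's pose just before it. calibration takes no time and is no camera call; for the wrist camera it gives the pose at the moment of the call.
- arm.hand_in(): hands the job in, once; it reports no verdict.
Trained networks look in the newest picture that a camera, given by its name, has taken for a name from the list of things; names that differ only in an ending like _2 or _b are one class to them, and where a whole thing is asked for, a point or a joint stands for the part that bears it (a point fixed in the world has none). Each returns a list of dicts, best first, with "score" (0 to 1); they miss things now and then, are a little off and sometimes report something else, mostly with a low value. They report only what shows in the picture. A call takes as long as a camera call.
- arm.search_frame(camera, target): "pixel" ([column, row] in pixels, amid what is visible of it).
The state is a dict: "t": time; "joint_pos": joint angles; "dq": joint speeds; "joint_torque": joint torques, N m; "position": TCP position; "eef_rot": TCP orientation; "contact_force": force on the tool from outside, world axes, zero at the start; "torque": the same for the moment, N m; "width": finger opening in m.
Only numpy, scipy, OpenCV 4.12 (cv2) and the standard library are available. Lean on these libraries where they do the work, as an engineer would, in place of code of your own. Each camera call takes 0.05 s, during which the arm holds its last target. There are 200 camera calls.

## Working session

There is one attempt and no reset: what is moved stays moved. The work goes in short steps, Python scripts to look and compute and a tool call to move; the robot and the scene stay as the last step left them, time stands still between calls to the robot, and variables do not carry over. Pictures are saved under pics/ and viewed, about 8 in all and at most 12, crops included, and the job is handed in when it is done.

Besides the shell and the picture viewer there is one more tool, called as name(argument=value, ...), one argument or row to a line, values as JSON. move_arm: Moves the arm, as the interface text tells. Its arguments: {"type":"object","properties":{"targets":{"type":"array"},"force":{"type":"number"}},"required":["targets"]}

```bash
mkdir -p pics; ls; cat > h.py <<'E'
import numpy as np, cv2
from scipy.spatial.transform import Rotation as R
from workcell import arm
def snap(n,f=None):
    c=arm.calibration(n); p,d=arm.read_camera(n)
    if f: cv2.imwrite('pics/'+f,p[:,:,::-1])
    return c,p,d
def foc(c): return 210/np.tan(np.radians(c['vfov'])/2)
def ray(c,u,v,fish=False):
    f=foc(c); x,y=(u-c['cx'])/f,(v-c['cy'])/f
    if fish:
        r=np.hypot(x,y); s=np.sin(r)/max(r,1e-9); return np.array([x*s,y*s,np.cos(r)])
    return np.array([x,y,1.])
def onz(c,u,v,z,fish=False):
    T=c['cam_to_world']; r=T[:3,:3]@ray(c,u,v,fish); return T[:3,3]+r*(z-T[2,3])/r[2]
def proj(c,P):
    T=c['cam_to_world']; q=T[:3,:3].T@(np.asarray(P)-T[:3,3]); f=foc(c); return q[:2]/q[2]*f+[c['cx'],c['cy']]
E
python3 - <<'E'
from h import *
s=arm.read_state(); print(s['position'],s['eef_rot'],s['width'],arm.hold_point_z)
for n in('top','side'):
    c,p,d=snap(n,n+'0.png'); print(n,foc(c),np.round(c['cam_to_world'],3).tolist())
    for t in('disc_cutter','pin_left','pin_right','guide_plate','hole_left','hole_right','punch_large','punch_medium'):
        for r in arm.search_frame(n,t)[:2]:
            u,v=r['pixel']; D=d[int(v),int(u)]; T=c['cam_to_world']
            print(t,np.round(r['pixel'],1),round(r['score'],2),np.round(T[:3,:3]@(ray(c,u,v)*D)+T[:3,3],3))
E
```

```text
pics
[0.20756474 0.64164607 0.23030979] [-4.89365316e-01 -3.10310195e+00  2.96781515e-03] 0.08563947959066626 0.0187
top 404.15269206600294 [[-0.021, -0.998, 0.056, 0.466], [-1.0, 0.02, -0.009, -0.022], [0.008, -0.056, -0.998, 1.219], [0.0, 0.0, 0.0, 1.0]]
disc_cutter [267.7 201.8] 0.69 [0.566 0.028 0.021]
disc_cutter [275.8 126.6] 0.18 [ 0.775 -0.001  0.082]
pin_left [268.8 204.9] 0.74 [0.557 0.025 0.016]
pin_left [121.  243.5] 0.64 [ 0.451  0.472 -0.002]
pin_right [267.4 205.3] 0.78 [0.554 0.028 0.045]
guide_plate [242.9 216. ] 0.69 [0.523 0.099 0.056]
hole_left [245.4 210.5] 0.62 [0.539 0.091 0.055]
hole_right [242. 214.] 0.78 [0.529 0.101 0.054]
punch_large [286.3 180.5] 0.58 [ 0.623 -0.028  0.061]
punch_large [270.5 201.1] 0.54 [0.568 0.02  0.018]
punch_medium [245.1 208.5] 0.17 [0.545 0.092 0.056]
side 425.18020704186097 [[0.87, -0.354, 0.343, 0.17], [-0.493, -0.594, 0.636, -0.762], [-0.021, -0.722, -0.691, 0.847], [0.0, 0.0, 0.0, 1.0]]
disc_cutter [261.4 212.2] 0.76 [0.551 0.016 0.019]
pin_left [262.3 213.7] 0.83 [0.551 0.01  0.018]
pin_right [261.  211.9] 0.79 [0.551 0.018 0.019]
guide_plate [243.4 190.6] 0.61 [0.533 0.088 0.054]
hole_left [240.7 187.3] 0.86 [0.532 0.104 0.055]
hole_left [259.4 211.7] 0.5 [0.548 0.021 0.018]
hole_right [241.3 189.1] 0.83 [0.53  0.096 0.055]
hole_right [268.8 340.1] 0.37 [ 0.381 -0.331 -0.   ]
punch_large [294.2 206.7] 0.6 [ 0.625 -0.039  0.049]
punch_medium [294.5 205.4] 0.65 [ 0.625 -0.04   0.055]
punch_medium [290.8 148.1] 0.56 [0.794 0.256 0.004]
```

```bash
python3 - <<'E'
import cv2
a=cv2.imread('pics/top0.png')[130:280,170:370]; b=cv2.imread('pics/side0.png')[110:260,170:370]
cv2.imwrite('pics/c0.png',cv2.vconcat([cv2.resize(x,(800,300) if 0 else (400,300),interpolation=2) for x in (a,b)]))
cv2.imwrite('pics/c0.png',cv2.hconcat([cv2.resize(x[:, :],(400,300),interpolation=2) for x in (a,b)]))
cv2.imwrite('pics/full.png',cv2.vconcat([cv2.resize(cv2.imread('pics/top0.png'),(400,300)),cv2.resize(cv2.imread('pics/side0.png'),(400,300))]))
x=cv2.vconcat([cv2.hconcat([cv2.resize(cv2.imread(f'pics/{n}0.png'),(400,300)) for n in('top','side')]),cv2.imread('pics/c0.png')]);cv2.imwrite('pics/all.png',x)
E
```

```text
(no output)
```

View pics/all.png

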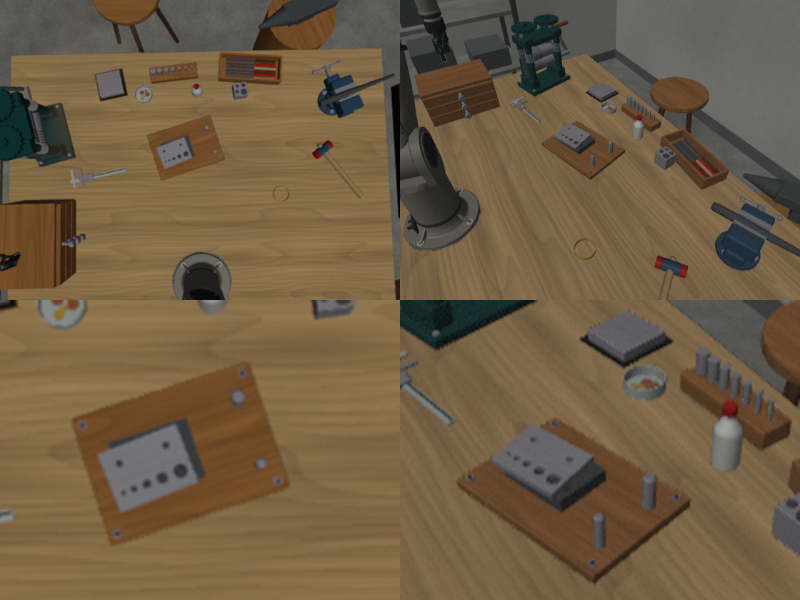

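The plate lies shifted left of the dark die on a board turned about +17°. The punches stand to the right at crop pixels (238,398) and (262,463). I'll move above it and look with the wrist camera.

move_arm(
  targets=[
    [0,0,-3,0,0,0,0],
    [-4,-3.5,-2,0,0,0,0],
    [-4,-3.5,-1,0,0,0,0],
    [-4,-3.5,0,0,0,0,0],
    [-4,-3.5,0,0,0,0,0],
    [-4,-3.5,0,0,0,0,0],
    [-4,-3.5,0,0,0,0,0],
    [-4,-3.5,0,0,0,0,0],
    [-4,-3.5,0,0,0,0,0],
    [-4,-3.5,0,0,0,0,0],
    [-4,-3.5,0,0,0,0,0],
    [-4,-3.5,0,0,0,0,0],
  ],
)

```text
t: 2.4
position: [0.5159, 0.1305, 0.2941]
eef_rot: [0.475, 3.103, 0.011]
contact_force: [0.6, 1.2, 0.1]
width: 0.0002
```

move_arm(
  targets=[
    [-1,-0.5,0,0,0,0.18,0],
    [-1,-0.5,0,0,0,0.18,0],
    [0,0,0,0,0,0.18,0],
    [0,0,0,0,0,0.18,0],
    [0,0,0,0,0,0.18,0],
    [0,0,0,0,0,0,0],
  ],
)

```text
t: 3.15
position: [0.5332, 0.1062, 0.2952]
eef_rot: [1.821, 2.558, 0.013]
contact_force: [0.6, 0.4, -0.9]
width: 0.0001
```

```bash
python3 - <<'E'
from h import *
s=arm.read_state(); print(s['t'],s['position'],R.from_rotvec(s['eef_rot']).as_matrix().round(3).tolist(),s['width'],s['contact_force'])
c,p,d=snap('wrist','w1.png'); np.savez('w1.npz',p=p,d=d,T=c['cam_to_world'],f=foc(c),cx=c['cx'],cy=c['cy'])
print(foc(c),c['cx'],c['cy'],c['cam_to_world'].round(3).tolist())
for t in('disc_cutter','guide_plate','hole_left','hole_right','pin_right'): print(t,[(np.round(r['pixel'],1),round(r['score'],2)) for r in arm.search_frame('wrist',t)[:2]])
E
```

```text
3.15 [0.53316905 0.10621861 0.2952021 ] [[-0.327, 0.945, 0.007], [0.945, 0.327, 0.006], [0.003, 0.008, -1.0]] 0.000122869032100889 [ 0.622815    0.42789126 -0.94373868]
325.19226210127806 279.2297023236626 210.52874961995937 [[0.945, 0.314, 0.092, 0.51], [0.327, -0.914, -0.241, 0.168], [0.008, 0.258, -0.966, 0.438], [0.0, 0.0, 0.0, 1.0]]
disc_cutter [(array([291.3, 211.5]), 0.71), (array([412.1, 296.5]), 0.55)]
guide_plate [(array([273.9, 181.8]), 0.95)]
hole_left [(array([274.2, 182.2]), 0.9)]
hole_right [(array([274.9, 181.2]), 0.78)]
pin_right [(array([292.3, 209.5]), 0.63)]
```

View pics/w1.png

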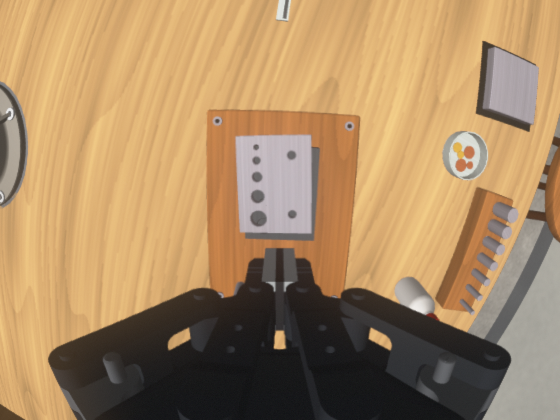

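The wrist picture shows the plate at about (275,183). The die peeks out at its right (314,241) and bottom, so the plate is too far left (+y) and too near (-x). I'll rectify the picture to measure this.

```bash
cat >> h.py <<'E'
def ortho(c,p,z,o,yaw,hx,hy,s=0.0005):
    # picture rectified to plane z (scalar or map), image right=+x_die, up=+y_die, centred at o
    n,m=int(2*hy/s),int(2*hx/s); J,I=np.meshgrid(np.arange(m),np.arange(n))
    a=-hx+J*s; b=hy-I*s; C,S=np.cos(yaw),np.sin(yaw)
    P=np.stack([o[0]+C*a-S*b,o[1]+S*a+C*b,np.zeros_like(a)+z],-1)
    T=c['cam_to_world']; q=(P-T[:3,3])@T[:3,:3]; f=foc(c)
    r=np.hypot(q[...,0],q[...,1]); th=np.arctan2(r,q[...,2]); k=f*th/np.maximum(r,1e-9)
    return cv2.remap(p,(c['cx']+k*q[...,0]).astype(np.float32),(c['cy']+k*q[...,1]).astype(np.float32),cv2.INTER_CUBIC)
E
python3 - <<'E'
from h import *
c,p,d=snap('wrist')
a=onz(c,217,121,.018,True); b=onz(c,349,126,.018,True); v=b-a; yaw=np.arctan2(v[1],v[0]); print('screws',a,b,np.hypot(*v[:2]),np.degrees(yaw))
for u in [(237,136),(311,135),(314,233),(239,233),(291.5,155),(292,214)]: print(u, d[u[1]and int(u[1]),int(u[0])])
for z,u in [(.04,(313,241)),(.04,(319,147)),(.04,(247,238))]: print('die',onz(c,*u,z,True))
o=np.array([.54,.09])
a=ortho(c,p,.04,o,yaw,.1,.1); b=ortho(c,p,.018,o,yaw,.125,.1)
cv2.imwrite('pics/o1.png',cv2.hconcat([a[:,:,::-1],b[:,:,::-1]])[:, :800])
print(yaw)
E
```

```text
screws [0.43547721 0.14941898 0.018     ] [0.59898344 0.19953081 0.018     ] 0.1710131053990788 17.039395152027264
(237, 136) 0.37728435
(311, 135) 0.4069567
(314, 233) 0.42000097
(239, 233) 0.4423124
(291.5, 155) 0.39389172
(292, 214) 0.41251385
die [0.60374381 0.04345632 0.04      ]
die [0.56810111 0.1602024  0.04      ]
die [0.52078279 0.01942709 0.04      ]
0.2973935479512355
```

View pics/o1.png

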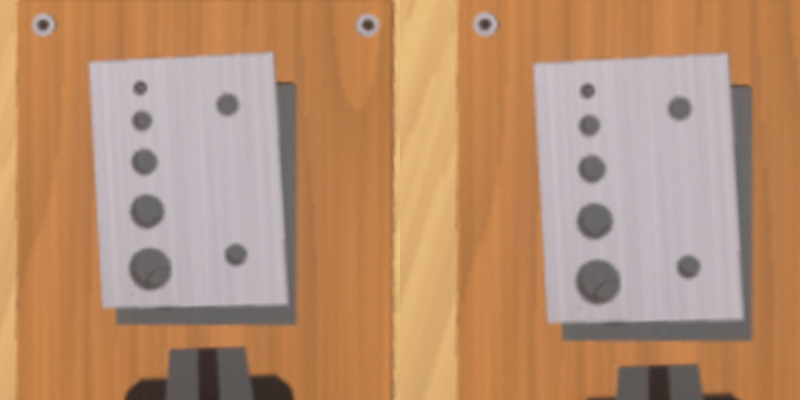

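```bash
cat >> h.py <<'E'
YAW=0.2974; D=np.array([.5433,.0895])
def die2w(a,b): C,S=np.cos(YAW),np.sin(YAW); return np.array([D[0]+C*a-S*b,D[1]+S*a+C*b])
def w2die(P): C,S=np.cos(YAW),np.sin(YAW); d=np.asarray(P)[:2]-D; return np.array([C*d[0]+S*d[1],-S*d[0]+C*d[1]])
def reproj(c,w40,z): # point seen at w40 on plane z=.04 -> same ray on plane z
    q=c['cam_to_world'][:3,3]; P=np.append(w40,.04); return (q+(P-q)*(z-q[2])/(.04-q[2]))[:2]
E
python3 - <<'E'
from h import *
c=arm.calibration('wrist'); s=arm.read_state()
o=np.array([.54,.09]); C,S=np.cos(YAW),np.sin(YAW)
def w(px): a,b=-.1+px[0]*.0005,.1-px[1]*.0005; return np.array([o[0]+C*a-S*b,o[1]+S*a+C*b])
for n,px,z in [('TL',(89,62),.050),('TR',(273,53),.0608),('BR',(288,305),.0608),('BL',(103,307),.05),('hL',(227.5,104),.058),('hR',(236,254),.058)]:
    print(n,(w2die(reproj(c,w(px),z))*1000).round(1))
print('tcp',w2die(s['position'])*1000, s['position'])
m=R.from_rotvec(s['eef_rot']).as_matrix(); print(np.degrees(np.arctan2(m[1,1],m[0,1])))
E
```

```text
TL [-57.3  70.8]
TR [31.3 75.4]
BR [ 38.4 -44. ]
BL [-50.4 -48.6]
hL [ 9.9 51. ]
hR [ 13.9 -20.6]
tcp [-4.78047697 18.88952223] [0.53319408 0.10615945 0.29512149]
19.08984142561202
```

move_arm(
  targets=[
    [3,0,0,0,0,0.036,0.5],
    [3,-0.2,3,0,0,0,0.5],
    [2.1,-0.2,4,0,0,0,0.5],
    [0,0,5,0,0,0,0.5],
    [0,0,5,0,0,0,0.5],
    [0,0,4,0,0,0,0.5],
    [0,0,2,0,0,0,0.5],
    [0,0,0,0,0,0,0.5],
    [0,0,0,0,0,0,0.5],
  ],
)

```text
t: 4.62
position: [0.5088, 0.188, 0.0611]
eef_rot: [1.858, 2.529, 0.024]
contact_force: [1.4, -0.2, -0.4]
width: 0.0423
```

```bash
cat >> h.py <<'E'
def st():
    s=arm.read_state(); m=R.from_rotvec(s['eef_rot']).as_matrix()
    print('t',s['t'],'die xy mm',(w2die(s['position'])*1000).round(1),'z',round(s['position'][2]*1000,1),'yaw',np.degrees(np.arctan2(m[1,1],m[0,1])).round(2),'zax',m[:,2].round(3),'w',round(s['width'],4),'F',s['contact_force'].round(1))
E
python3 - <<'E'
from h import *
st(); snap('wrist','w2.png')
E
```

```text
t 4.625 die xy mm [ -4.1 104.3] z 61.1 yaw 17.4 zax [ 0.012  0.01  -1.   ] w 0.0423 F [ 1.4 -0.2 -0.4]
```

View pics/w2.png

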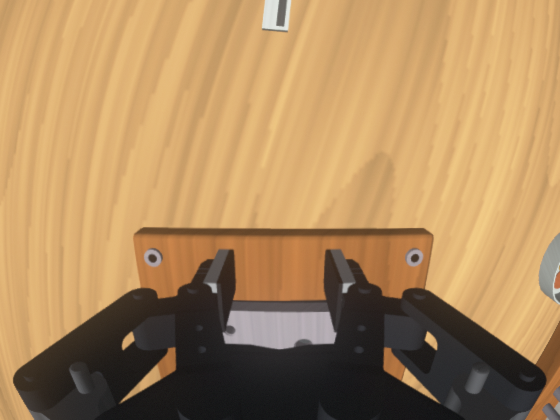

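The fingers stand clear over the board beyond the plate's left edge (image row ~300). I'll go down and start pushing.

move_arm(
  targets=[
    [0,-0.5,1.9,0,0,0.006,0.5],
    [-0.5,0,0.15,0,0,0,0.5],
    [-0.5,0,0,0,0,0,0.5],
    [-0.4,0,0,0,0,0,0.5],
    [-0.3,0,0,0,0,0,0.5],
    [-0.2,0,0,0,0,0,0.5],
  ],
)

```text
t: 5.42
position: [0.5145, 0.169, 0.0457]
eef_rot: [1.862, 2.52, 0.039]
contact_force: [0.2, 0.1, -0.4]
width: 0.0425
```

```bash
python3 -c "
from h import *
st()"
```

```text
t 5.425 die xy mm [-4.2 84.5] z 45.7 yaw 17.06 zax [ 0.021  0.015 -1.   ] w 0.0425 F [ 0.2  0.1 -0.4]
```

move_arm(
  targets=[
    [0.2,-0.5,0.5,0.03,0,0,0.5],
    [0,-0.2,0.2,0,0,0,0.5],
  ],
)

```text
t: 5.68
position: [0.5071, 0.1691, 0.0384]
eef_rot: [-1.861, -2.518, 0.001]
contact_force: [-0.2, -1.0, 0.3]
width: 0.0426
```

```bash
python3 -c "
from h import *
st(); snap('wrist','w3.png')"
```

```text
t 5.675 die xy mm [-11.3  86.7] z 38.4 yaw 17.08 zax [-0.009  0.006 -1.   ] w 0.0426 F [-0.2 -1.   0.3]
```

move_arm(
  targets=[
    [-0.4,0,0,0,0,0,0.5],
    [-0.3,0,0,0,0,0,0.5],
    [-0.3,0,0,0,0,0,0.5],
    [-0.2,0,0,0,0,0,0.5],
  ],
)

```text
t: 6.22
position: [0.5095, 0.1572, 0.0378]
eef_rot: [-1.859, -2.517, 0.003]
contact_force: [-1.1, 1.6, -0.2]
width: 0.043
```

```bash
python3 -c "
from h import *
st(); snap('wrist','w4.png')"
```

```text
t 6.225 die xy mm [-12.5  74.6] z 37.8 yaw 17.11 zax [-0.011  0.006 -1.   ] w 0.043 F [-1.1  1.6 -0.2]
```

View pics/w4.png

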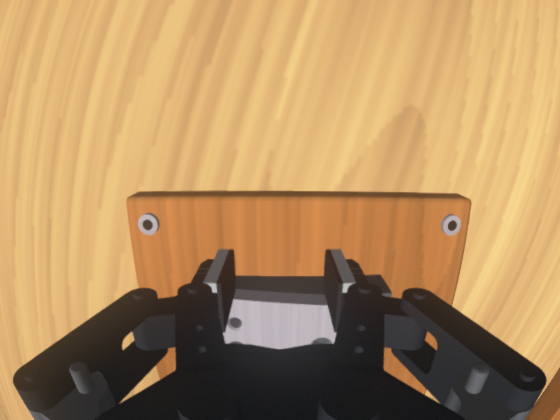

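```bash
python3 - <<'E'
from h import *
c,p,d=snap('wrist'); z=[.018,.04,.05,.055]
for u in (240,280,320):
    col=cv2.cvtColor(p,cv2.COLOR_RGB2HSV)[265:325:2,u]
    print(u,[(265+2*i,int(x[1]),int(x[2])) for i,x in enumerate(col)][:22])
    for v in (276,280,290,292,296,300,304,308,312):
        D=d[v,u]; T=c['cam_to_world']; r=ray(c,u,v,True); P=T[:3,3]+T[:3,:3]@r*D/r[2]; print(v,(w2die(P)*1000).round(1),(P[2]*1000).round(1),end=' | ')
    print()
E
```

```text
240 [(265, 162, 210), (267, 162, 211), (269, 160, 212), (271, 160, 211), (273, 159, 209), (275, 117, 109), (277, 56, 64), (279, 55, 65), (281, 48, 64), (283, 50, 66), (285, 44, 64), (287, 45, 63), (289, 22, 80), (291, 25, 91), (293, 20, 88), (295, 20, 89), (297, 20, 89), (299, 13, 119), (301, 12, 193), (303, 12, 195), (305, 11, 194), (307, 13, 195)]
276 [-34.4  59.6] 20.6 | 280 [-34.1  58.5] 23.3 | 290 [-31.8  62.4] 41.8 | 292 [-31.4  62.8] 44.5 | 296 [-30.9  62.9] 48.6 | 300 [-30.5  62.8] 52.2 | 304 [-30.7  60.3] 51.6 | 308 [-30.7  58.5] 52.3 | 312 [-30.9  56.1] 51.9 | 
280 [(265, 158, 199), (267, 159, 201), (269, 159, 200), (271, 157, 201), (273, 158, 200), (275, 133, 136), (277, 58, 70), (279, 58, 70), (281, 56, 68), (283, 49, 67), (285, 44, 69), (287, 42, 67), (289, 38, 67), (291, 40, 70), (293, 22, 92), (295, 22, 91), (297, 22, 91), (299, 19, 93), (301, 19, 95), (303, 11, 167), (305, 9, 189), (307, 9, 189)]
276 [-12.4  59.6] 19.8 | 280 [-12.4  59.5] 24.5 | 290 [-12.3  60.2] 37.1 | 292 [-12.2  63.6] 45.3 | 296 [-12.2  63.2] 48.6 | 300 [-12.2  62.7] 51.3 | 304 [-12.2  62.6] 54.8 | 308 [-12.2  60. ] 54.0 | 312 [-12.2  58.2] 54.6 | 
320 [(265, 160, 204), (267, 160, 204), (269, 160, 204), (271, 159, 204), (273, 159, 204), (275, 131, 127), (277, 58, 66), (279, 54, 66), (281, 55, 65), (283, 51, 65), (285, 48, 64), (287, 48, 64), (289, 40, 63), (291, 40, 64), (293, 28, 64), (295, 20, 88), (297, 20, 89), (299, 23, 90), (301, 20, 90), (303, 17, 90), (305, 10, 156), (307, 10, 186)]
276 [ 9.8 59.2] 19.2 | 280 [ 9.4 58.4] 22.7 | 290 [ 8.  59.2] 35.6 | 292 [ 7.8 59.1] 37.5 | 296 [ 6.5 62.8] 48.0 | 300 [ 5.9 63.7] 53.3 | 304 [ 5.6 63.3] 56.2 | 308 [ 5.8 61. ] 55.9 | 312 [ 5.8 59.4] 56.8 |
```

The depth puts the plate's left face at y≈62.9 and square, against the die's face at 59.4, so it needs about 3 mm more.

move_arm(
  targets=[
    [-0.3,0,0,0,0,0,0.5],
    [0,0,0,0,0,0,0.5],
  ],
)

```text
t: 6.58
position: [0.5108, 0.1537, 0.0379]
eef_rot: [-1.86, -2.517, 0.002]
contact_force: [-0.1, -0.2, 0.8]
width: 0.0427
```

```bash
cat >> h.py <<'E'
def pts(c,d,u,v):
    T=c['cam_to_world']; r=ray(c,u,v,True); P=T[:3,3]+T[:3,:3]@r*d[v,u]/r[2]; return np.append((w2die(P)*1000),P[2]*1000).round(1)
E
python3 - <<'E'
from h import *
st(); c,p,d=snap('wrist')
for u in (240,280,320): print([pts(c,d,u,v).tolist() for v in (270,276,280,284,288,292,296,300)])
E
```

```text
t 6.575 die xy mm [-12.3  71. ] z 37.9 yaw 17.09 zax [-0.01   0.006 -1.   ] w 0.0427 F [-0.1 -0.2  0.8]
[[-34.3, 59.2, 18.8], [-33.4, 59.1, 26.1], [-32.7, 59.5, 31.8], [-32.1, 59.9, 37.0], [-31.8, 59.2, 39.9], [-31.2, 59.4, 44.4], [-30.9, 59.0, 47.6], [-30.2, 59.8, 52.6]]
[[-12.2, 59.9, 19.7], [-12.1, 59.6, 26.7], [-12.1, 59.5, 31.0], [-12.1, 59.1, 34.7], [-12.1, 59.0, 38.9], [-12.0, 59.6, 44.1], [-12.0, 59.9, 48.6], [-12.0, 59.2, 51.0]]
[[9.7, 60.0, 20.1], [9.1, 59.3, 26.1], [8.7, 58.6, 29.5], [7.9, 60.0, 36.8], [7.6, 59.5, 40.0], [7.6, 57.7, 40.9], [6.8, 59.2, 47.6], [6.3, 59.5, 51.7]]
```

Now flush in y. I'll back off, rise, shut the fingers and move to the near side.

move_arm(
  targets=[
    [1.5,0,0,0,0,0,0.5],
    [0.5,0,-3,0,0,0,0.5],
    [0,0,-5,0,0,0,0],
    [0,-2,-5,0,0,0,0],
    [-2,-3,-3,0,0,0,0],
    [-3,-2.5,0,0,0,0,0],
    [-3,0,0,0,0,0,0],
    [-1,0,0,0,0,0,0],
    [0,0,0,0,0,0,0],
  ],
)

```text
t: 7.75
position: [0.4595, 0.072, 0.2038]
eef_rot: [-1.847, -2.527, -0.005]
contact_force: [0.0, 0.4, 0.0]
width: 0.0002
```

```bash
python3 - <<'E'
from h import *
st(); c,p,d=snap('wrist')
a=ortho(c,p,.04,D,YAW,.1,.1); cv2.imwrite('pics/o2.png',cv2.hconcat([a[:,:,::-1],cv2.resize(p[:,:,::-1],(400,300)).repeat(1,0)[:,:] if 0 else cv2.copyMakeBorder(cv2.resize(p[:,:,::-1],(400,300)),0,100,0,0,0)]))
E
```

```text
t 7.75 die xy mm [-85.2   7.9] z 203.8 yaw 17.68 zax [-0.007  0.009 -1.   ] w 0.0002 F [0.  0.4 0. ]
```

View pics/o2.png

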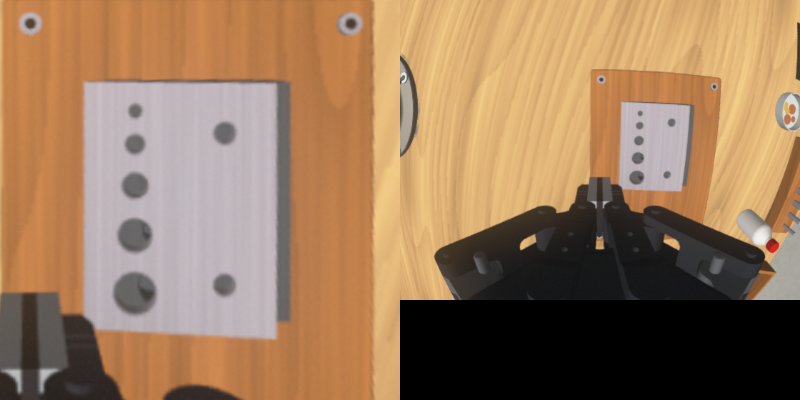

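```bash
python3 - <<'E'
from h import *
c=arm.calibration('wrist')
for n,px,z in [('TL',(83,82),.050),('TR',(276,82),.0605),('BR',(276,338),.0605),('BL',(83,329),.05),('hL',(224.5,133),.058),('hR',(224.5,285),.058),('dieTR',(289.5,82),.04),('dieBR',(289.5,321),.04)]:
    a,b=-.1+px[0]*.0005,.1-px[1]*.0005
    print(n,(w2die(reproj(c,die2w(a,b),z))*1000).round(1))
st()
E
```

```text
TL [-59.4  59.4]
TR [29.8 59.9]
BR [ 29.8 -59.5]
BL [-59.4 -60. ]
hL [ 6.5 35.8]
hR [  6.5 -35.7]
dieTR [44.8 59. ]
dieBR [ 44.7 -60.5]
t 7.8 die xy mm [-85.1   8.3] z 203.7 yaw 17.73 zax [-0.008  0.009 -1.   ] w 0.0003 F [-0.2 -0.4  0.4]
```

The plate is square and correct in y (holes at y = 35.8 and -35.7), and sits 14 mm too near. I'll descend at the near side.

move_arm(
  targets=[
    [-0.8,-0.4,4,0,0,0.011,0],
    [0,0,5,0,0,0,0],
    [0,0,4,0,0,0,0],
    [0,0,2,0,0,0,0],
    [0,0,0.5,0,0,0,0],
    [0,0,0,0,0,0,0],
  ],
)

```text
t: 8.55
position: [0.4582, 0.0745, 0.0436]
eef_rot: [-1.845, -2.527, -0.008]
contact_force: [-0.3, 0.3, 0.9]
width: 0.0002
```

```bash
python3 -c "
from h import *
st()"
```

```text
t 8.55 die xy mm [-85.8  10.6] z 43.6 yaw 17.73 zax [-0.007  0.012 -1.   ] w 0.0002 F [-0.3  0.3  0.9]
```

move_arm(
  targets=[
    [-1.1,0,0,0,0,0.012,0],
    [0,0.5,0,0,0,0,0],
    [0,0.3,0,0,0,0,0],
    [0,0,0,0,0,0,0],
  ],
)

```text
t: 9.05
position: [0.4723, 0.0666, 0.0459]
eef_rot: [-1.863, -2.517, -0.015]
contact_force: [-0.2, 0.4, -0.1]
width: 0.0
```

```bash
python3 - <<'E'
from h import *
st(); c,p,d=snap('wrist','w5.png')
a=ortho(c,p,.05,D,YAW,.1,.1); cv2.imwrite('pics/o3.png',cv2.hconcat([a[:,:,::-1],cv2.copyMakeBorder(cv2.resize(p[:,:,::-1],(400,300)),0,100,0,0,0)]))
E
```

```text
t 9.05 die xy mm [-74.6  -1.1] z 45.9 yaw 16.99 zax [-0.002  0.014 -1.   ] w 0.0 F [-0.2  0.4 -0.1]
```

View pics/o3.png

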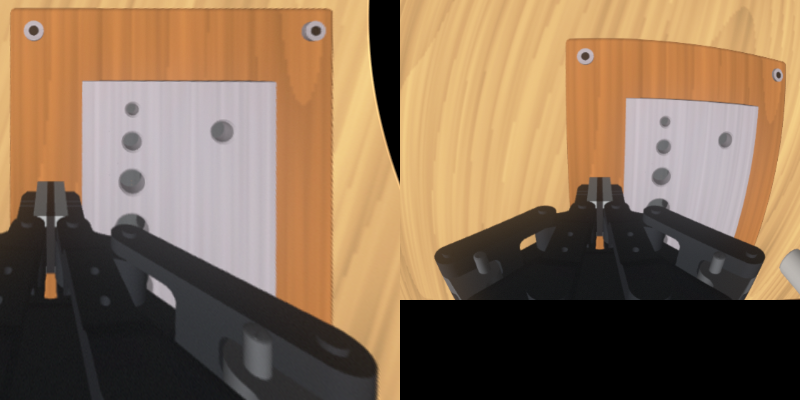

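The shut fingers (ortho column 66) are about 8 mm short of the plate's near edge (column 82). I'll push +x.

move_arm(
  targets=[
    [0,0.4,0.3,0,0,0,0],
    [0,0.4,0,0,0,0,0],
    [0,0.4,0,0,0,0,0],
    [0,0.3,0,0,0,0,0],
    [0,0,0,0,0,0,0],
  ],
)

```text
t: 9.72
position: [0.4847, 0.0707, 0.0428]
eef_rot: [-1.86, -2.513, -0.009]
contact_force: [-1.6, -0.8, 3.5]
width: 0.0
```

```bash
cat > m.py <<'E'
from h import *
st(); c,p,d=snap('wrist')
print('left/near rows:')
for u,v in [(640,120),(740,120),(640,170),(720,130)]:
    uu,vv=int((u-400)*1.4),int(v*1.4); print(pts(c,d,uu,vv),end=' ')
import sys
if len(sys.argv)>1:
    a=ortho(c,p,.05,D,YAW,.1,.1); cv2.imwrite('pics/'+sys.argv[1],a[:,:,::-1])
E
python3 m.py o4.png
```

```text
t 9.725 die xy mm [-61.6  -0.8] z 42.8 yaw 16.98 zax [-0.008  0.014 -1.   ] w 0.0 F [-1.6 -0.8  3.5]
left/near rows:
[-37.6  47.   50.6] [25.4 50.2 59.8] [-36.5  16.4  51.3] [12.8 43.1 57.3]
```

move_arm(
  targets=[
    [0,0.3,0,0,0,0,0],
    [0,0.3,0,0,0,0,0],
    [0,0,0,0,0,0,0],
  ],
)

```text
t: 10.15
position: [0.4883, 0.0717, 0.0434]
eef_rot: [-1.859, -2.509, -0.004]
contact_force: [-0.2, 0.6, 3.7]
width: -0.0002
```

```bash
python3 m.py o4.png
```

```text
t 10.15 die xy mm [-57.8  -0.9] z 43.4 yaw 16.94 zax [-0.014  0.014 -1.   ] w -0.0002 F [-0.2  0.6  3.7]
left/near rows:
[-33.9  46.9  51.9] [29.9 49.9 59.1] [-32.7  16.3  51.7] [16.9 42.8 57.2]
```

View pics/o4.png

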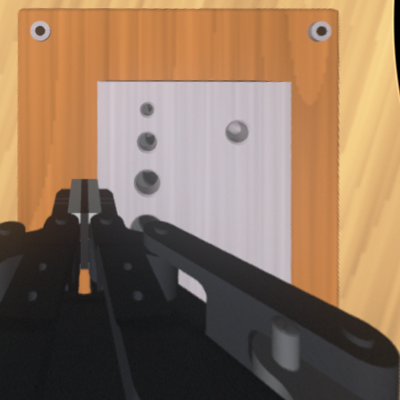

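The near edge is now at about x=-51.5, and the left pin nose is starting to show in its hole at (236,132). I'll continue in small steps.

move_arm(
  targets=[
    [0,0.3,0,-0.01,0,0,0],
    [0,0.25,0,0,0,0,0],
    [0,0,0,0,0,0,0],
  ],
)

```text
t: 10.58
position: [0.4936, 0.0732, 0.0436]
eef_rot: [-1.862, -2.513, -0.016]
contact_force: [-0.6, -0.7, 3.5]
width: 0.0001
```

```bash
python3 m.py o5.png
```

```text
t 10.575 die xy mm [-52.3  -1. ] z 43.6 yaw 16.92 zax [-0.005  0.017 -1.   ] w 0.0001 F [-0.6 -0.7  3.5]
left/near rows:
[-28.2  46.7  50.7] [42.1 48.8 50.2] [-26.9  15.5  50.3] [26.7 41.5 50.4]
```

The plate top now reads about 50 mm at all sampled points, so it has dropped. I'll withdraw and check.

move_arm(
  targets=[
    [0,-1,0,0,0,0,0],
    [0,-1.5,0,0,0,0,0],
    [0,-1,-3,0,0,0,0],
    [0,0,-5,0,0,0,0],
    [0,0,-5,0,0,0,0],
    [1,1,-5,0,0,0,0],
    [2,2,-4,0,0,0,0],
    [3,2,0,0,0,0,0],
    [0,0,0,0,0,0,0],
  ],
)

```text
t: 11.75
position: [0.4816, 0.1297, 0.2671]
eef_rot: [-1.86, -2.505, -0.01]
contact_force: [-0.0, 0.7, 0.3]
width: -0.0003
```

```bash
python3 - <<'E'
from h import *
st(); c,p,d=snap('wrist')
a=ortho(c,p,.05,D,YAW,.1,.1); 
_,t,_=snap('side'); cv2.imwrite('pics/o6.png',cv2.hconcat([a[:,:,::-1],cv2.resize(np.ascontiguousarray(t[135:255,190:310,::-1]),(400,400),interpolation=2)]))
T=c['cam_to_world']; V,U=np.mgrid[0:420:2,0:560:2]
P=np.array([pts(c,d,u,v) for u,v in zip(U.ravel(),V.ravel()) if d[v,u]>0])
for x in(-35,0,38):
    for y in(-30,0,30,50):
        m=(abs(P[:,0]-x)<5)&(abs(P[:,1]-y)<5)&(P[:,2]<70); print((x,y),m.sum(),np.median(P[m,2]) if m.any() else None)
m=abs(P[:,2]-50)<2.5; print('extent',P[m].min(0),P[m].max(0))
E
```

```text
t 11.75 die xy mm [-47.2  56.5] z 267.1 yaw 16.82 zax [-0.014  0.018 -1.   ] w -0.0003 F [-0.   0.7  0.3]
(-35, -30) 0 None
(-35, 0) 16 49.849999999999994
(-35, 30) 16 50.2
(-35, 50) 20 50.1
(0, -30) 16 50.4
(0, 0) 16 50.3
(0, 30) 20 50.2
(0, 50) 17 50.5
(38, -30) 15 50.2
(38, 0) 16 50.6
(38, 30) 19 50.4
(38, 50) 16 50.099999999999994
extent [-481.7 -164.    47.6] [328.9  68.9  52.4]
```

View pics/o6.png

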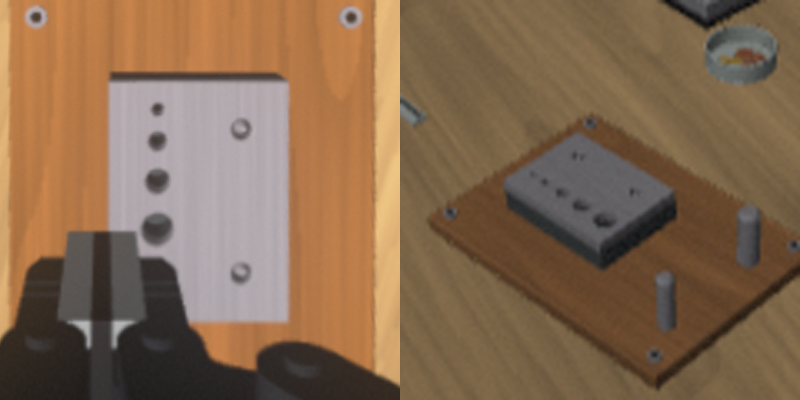

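Both pins show centred in their holes at (240,129) and (240,271). The plate is flat and flush with the die, both punches are standing, and the hand is clear.

```bash
python3 -c "
from h import *
print(arm.hand_in())"
```

```text
the job is handed in; nothing more can be done
None
```

The guide plate is now seated over both pins and sits flat and flush on the die. I handed the job in at about 12 s of the 51 s allowed.

- **What I did:** I pushed the plate's left edge sideways with the two spread fingertips until it was square and flush. Then I pushed its near edge about 14 mm away from the robot with the fingers shut, and both holes dropped over the pins. I never gripped or lifted it, and the forces I read were below 4 N.
- **Final checks:** The plate's top measured 49.9–50.6 mm above the bench at 11 of 12 sampled spots. The hand hid the twelfth. Both pin tips showed centred in their holes, and the plate's edges lined up with the die in the wrist and side pictures. Both punches still stood upright, and the hand was about 27 cm above the bench.
- **Failed check:** My automatic check of the plate's outline picked up other objects at the same height, so I ignored it and judged flushness from the pictures. No other check failed or disagreed.

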